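# Load the test cartridge under the analyser's hold-down spring

### The arm

A 6-joint arm with a two-finger parallel gripper is mounted at the origin on the work surface. World frame = base frame: x ahead of the robot, y to its left, z up, the work surface at z = 0. Lengths are in m, angles in degrees, forces in N, time in s.
With the tool pointing down it reaches from about 0.275 to 0.825 m from the base axis. Payload 4.9 kg.
Tool frame: the origin (TCP) lies at the centre of the arm's flange, where the gripper is bolted on; the fingertips stand 173 mm ahead of it and the grasp point (between the pads) lies 155 mm ahead of it; x points along the fingers, z is the direction in which the jaws open and shut, and the axes are right-handed (so a half turn about x gives the same grasp; the last joint's range is limited). The gripper opens to 85 mm and grips with 20 to 120 N. Pads are 22 mm wide; open, the fingers measure 114 mm over their backs; the gripper's body (76 mm by 85 mm) begins 54 mm behind the grasp point. The pads swing forward as they close: fully open they stand 13 mm farther back than shut.
Start: joints at [-71.23, 18.69, -11.035, 60.275, 0, 82.311], TCP at [0.245, -0.492, 0.405] pointing down, gripper open.
Joint ranges: [-152.03, 152.03], [-55.5, 102.48], [-74.3, 77.21], [-110.64, 120.58], [-84.22, 78.4], [-180, 180]. Speed limits (degrees/s): [147.25, 147.25, 180, 180, 180, 180].

### API

Orientations are given as [roll, pitch, yaw] about the fixed x, y, z axes, in that order (R = Rz(yaw) Ry(pitch) Rx(roll)).
In Python, from plant import sensors, get_image, camera_params, close_job gives the robot as it stands.
- The arm moves only by the shell command python3 -m jog 'ROWS' [OPENING] [FORCE]. ROWS is JSON, a list of rows, each a list of 4 numbers: the shift along the tool's x, y, z in cm, then the turn about the tool's x in degrees. In form: [[x, y, z, twist], ...]. A call has 1 to 20 rows; each row is the pose to reach, as a shift and turn from the pose measured when the call began, along the tool's axes at that moment; what a row does not reach only later rows make up. A row lasts 1/10 s, in which the tool goes at most 50 mm and 8.59 degrees, less where a joint would pass 70% of its speed; a pose out of reach is approached as far as the arm can. A call with a gripper value outside its range is refused whole. OPENING is the finger opening in cm, from 0 to 8.54, set as the call begins (- or left out, the last holds). The fingers move at their own pace and stop on an object; FORCE is the grip in N (left out, the last holds). Time passes only in rows, so rows that repeat a pose let the fingers close. It gives the time, the measured TCP pose, the force and the opening at its end, in the units of the state.
- sensors.state(): the state, without advancing time (a new reading comes with each control period).
- get_image(name): name is "scene" or "top" or "wrist"; returns the picture (400x640x3 uint8, red, green, blue); there is no depth.
- camera_params(name): a dict with "vfov" (degrees; the focal length in pixels is half the picture's height over the tangent of half this angle, whatever the lens; pixels are square), "cx", "cy" (the principal point, pixels), "R" (3x3) and "t" (3): a world point X has camera coordinates R X + t. Camera axes: x right, y down, z forward; pixel columns grow to the right and rows downward; lengths in m; the calibration is good to about 2 mm. The wrist camera is an equidistant fisheye: a pixel r from the principal point sees the ray r / f radians off the axis. A picture is of the moment at which its call begins: read the wrist's pose just before it. camera_params takes no time and is no camera call; for the wrist camera it gives the pose at the moment of the call.
- close_job(): hands the job in, once; it reports no verdict.
The state is a dict: "clock": time; "q": joint angles; "joint_velocities": joint speeds; "joint_efforts": joint torques, N m; "eef_pos": TCP position; "tcp_rot": TCP orientation; "contact_force": force on the tool from outside, world axes, zero at the start; "torque": the same for the moment, N m; "finger_gap": finger opening in m.
Only numpy, scipy, OpenCV 4.12 (cv2) and the standard library are available. Lean on these libraries where they do the work, as an engineer would, in place of code of your own. Each camera call takes 0.05 s, during which the arm holds its last target.

### The job

A flat white test cartridge lies on the sprung loading tray of the blood analyser, where it stands too high to go under the leaf spring. With a fingertip on its ribbed thumb area, press the cartridge down hard and, keeping it pressed, slide it under the leaf spring and fully home against the end stop, then let go and take the hand away. Do not lift or pick up the cartridge, and leave the spare cartridge, the tube rack, the tape and the pump bottle where they are.

Things in the scene. Friction and masses are not known exactly. Their poses are not given: they have to be found in the camera images.
- analyser: White bench blood analyser, blue sides, grey loading lane, fixed, 350 mm long. Origin on the bench under its loading lane's centre line; x = direction in which a cartridge slides in (level), z up. Open lane from x = -186 to +9 mm between low guide walls (inner faces at y = +-33 mm, tops 30 mm above the bench). The housing, x = +24 to +160 mm, is 164 mm wide and about 85 mm high.
- end_stop (a point): Middle of the upright face of the end stop, x = +9 mm of the analyser, 26 mm above the bench; the cartridge's nose touches it when home. Just before it two keeper rails (x = -6 to +24 mm, |y| = 22 to 46 mm, undersides 36.5 mm above the bench) overhang the lane, and above it a cross bar (x = 8 to 24 mm, 63 mm high with its screws) carries the leaf spring.
- tray (a joint): How far the sprung tray has sunk (m): 0 up, 0.008 on its bottom stop. Flat polished dark steel floor of the lane, 64 mm wide, x = -186 to +8 mm of the analyser, top 26 mm above the bench when up; it stays level. With the cartridge on it, about 5 N starts it sinking and 0.8 N more is needed per mm (11 N at the bottom). It springs up when let go.
- leaf (a joint): Lift of the leaf spring (rad): 0 at rest, limit 0.3; 0.05 lifts its toe 2.2 mm. Steel strip 36 mm wide, sloping from the cross bar down to its toe, then up to a curled tip that faces the incoming cartridge. The toe presses down with about 3.4 N, plus 0.5 N per mm of lift. It lifts by itself as a cartridge pressed low enough slides under it.
- spring_curl (a point): Centre of the leaf spring's curled tip at rest (a fixed point): x = -43.5 mm of the analyser, 39.5 mm above the bench, curl radius 3.5 mm. A cartridge at full height butts against it: the tray must be sunk by 5 mm or more, and kept so until the nose is under the keeper rails (cartridge origin past x = -58 mm of the analyser). The toe, its lowest part, is at x = -30 mm, 30 mm above the bench.
- cartridge: The cartridge to load: white plastic slab 110 x 62 x 14 mm, about 90 g, lying on the tray with 2 mm play each side. Origin at the centre of its underside, x towards its nose (nose face at x = +55 mm), z up. At the start its origin is at x = -128 to -110 mm of the analyser; when home, at x = -46 mm.
- cartridge_thumb (a point): Point on the cartridge's top face, 26 mm behind its centre, in the ribbed thumb area (x = -55 to -12 mm of the cartridge; its ribs under 1 mm high). In front of it stands a thumb ridge, x = -12 to -6 mm, 44 mm wide, 4 mm high, against which a fingertip can push; when home the ridge stays just outside the spring's curl.
- spare: A second cartridge of the same kind, lying loose on the bench beside the lane; leave it alone. Origin at the centre of its underside.
- rack: Loose grey tube rack 60 x 150 x 68 mm holding capped blood tubes up to 104 mm high; leave it alone. Origin at the centre of its underside.
- tape: Loose orange tape dispenser with a tan roll, 85 x 32 mm, 61 mm high; leave it alone. Origin at the centre of its underside.
- pump_bottle: Loose white pump bottle, 60 mm in diameter, 168 mm high; leave it alone. Origin at the centre of its underside.
Not all that is in view belongs to the job. What is shaped like the cartridge but red or turquoise is not meant.

How it is judged (in metres and radians):
On the way, in this order (a step that is already met when the one before it is completed fails the run):
1. the cartridge is pressed down with the tray while its nose is still short of the spring (value of joint tray above 0.004 m and x of cartridge in the frame of analyser below -0.099 m and contact force between the fingers and cartridge above 3 N).
2. still pressed by the finger, the cartridge slides under the lifted leaf spring (value of joint tray above 0.003 m and value of joint leaf above 0.02 rad and x of cartridge in the frame of analyser between -0.083 and -0.058 m and contact force between the fingers and cartridge above 3 N).
At the end, for the whole second after the job is handed in: The cartridge is home: within 4 mm of the end stop, level and at rest under the lifted leaf spring and the keeper rails, held down on the tray, with the hand away (x of cartridge in the frame of analyser between -0.05 and -0.042 m and y of cartridge in the frame of analyser between -0.005 and 0.005 m and z of cartridge in the frame of analyser between 0.016 and 0.0245 m and angle between cartridge's own z axis and vertical below 0.06 rad and value of joint leaf above 0.02 rad and linear speed of cartridge below 0.01 m/s); the robot touches nothing.
It fails at once if the cartridge is lifted or tipped up out of the lane (z of cartridge in the frame of analyser above 0.034 m or angle between cartridge's own z axis and vertical above 0.2 rad).
It fails at once if the spare cartridge, tube rack, tape or pump bottle is moved by more than 15 mm or tipped (distance of any of spare, rack, tape, pump_bottle from where it was at the start of the episode above 0.015 m or angle between any of rack, tape, pump_bottle's own z axis and vertical above 0.2 rad).
It also fails if it takes over 38 s, if anything falls off the work surface, if the arm or the gripper's body presses on something with over 40 N, if the wrist force passes 120 N, or if a joint passes its speed limit or range.

## Working session

There is one attempt and no reset: what is moved stays moved. The work goes in short steps, Python scripts to look and compute and a shell command to move; the robot and the scene stay as the last step left them, time stands still between calls to the robot, and variables do not carry over. Pictures are saved under pics/ and viewed, and the job is handed in when it is done.

```bash
mkdir -p pics
python3 - <<'E'
from plant import sensors,get_image,camera_params
import cv2
print(sensors.state())
for n in("scene","top","wrist"):
    p=camera_params(n); print(n,p)
    cv2.imwrite(f"pics/{n}0.png",get_image(n)[:,:,::-1])
E
```

```text
{'clock': 0.0, 'q': array([-7.12297071e+01,  1.87335334e+01, -1.10916490e+01,  6.02748533e+01,
        2.80959656e-04,  8.23089053e+01]), 'joint_velocities': array([-0.10573588,  0.05711894, -0.0246071 ,  0.0071287 ,  0.01066763,
       -0.10210555]), 'joint_efforts': array([ 2.38046978e-04, -4.43400800e+01,  2.62439775e+01,  1.53576670e-02,
        5.83840142e-05, -1.87722414e-06]), 'eef_pos': array([ 0.24497922, -0.49211328,  0.40389107]), 'tcp_rot': array([172.14798541,  89.89996387, 108.6093727 ]), 'contact_force': array([-0.69738946,  0.22738963, -0.1611902 ]), 'torque': array([0.0184804 , 0.01261987, 0.00679845]), 'finger_gap': 0.08569226360023935}
scene {'vfov': 53.93815382657185, 'cx': 320.05207877254094, 'cy': 206.2513266592935, 'R': array([[-0.6528536 ,  0.75734371, -0.01458331],
       [ 0.63689332,  0.53839603, -0.55181212],
       [-0.41005984, -0.36954055, -0.83384094]]), 't': array([ 0.36208804, -0.27649361,  1.16630294])}
top {'vfov': 56.51558281745865, 'cx': 323.3523187314444, 'cy': 199.42260735574368, 'R': array([[ 9.78379830e-04, -9.99581779e-01,  2.89017142e-02],
       [-9.89906378e-01, -5.06403953e-03, -1.41632333e-01],
       [ 1.41719459e-01, -2.84714210e-02, -9.89497334e-01]]), 't': array([-0.0225374 ,  0.53958032,  0.7932278 ])}
wrist {'vfov': 65.70646984690485, 'cx': 319.29808554581143, 'cy': 201.14187212958973, 'R': array([[ 4.46196963e-01, -8.94934419e-01, -8.09471235e-04],
       [-8.59139742e-01, -4.28603332e-01,  2.79603448e-01],
       [-2.50573691e-01, -1.24062760e-01, -9.60115231e-01]]), 't': array([-0.5491443 , -0.03685392,  0.37932014])}
```

View pics/scene0.png

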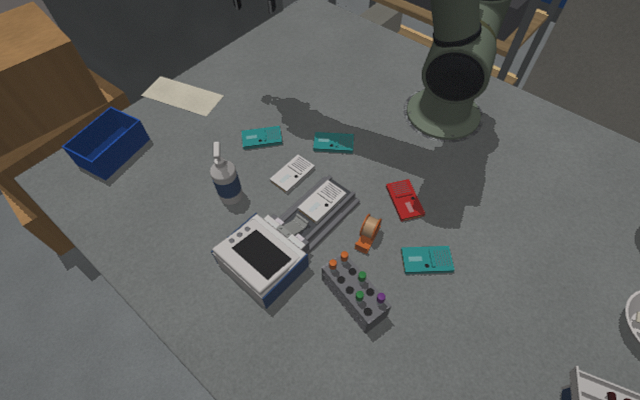

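View pics/top0.png

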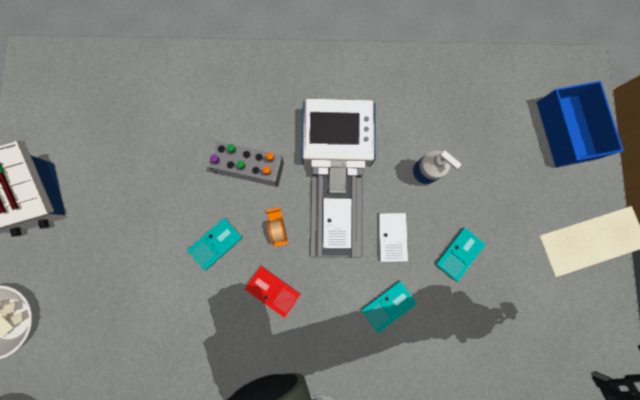

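View pics/wrist0.png

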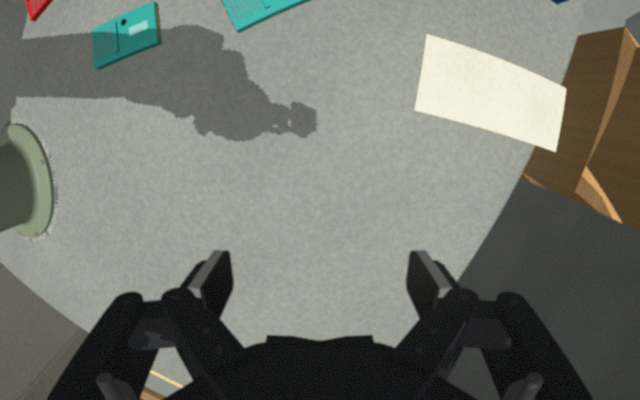

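The scene shows two white cartridges. One is in the analyser lane (top view pixel 337,222; scene 323,200). The other lies on the bare bench (top 393,237; scene 293,172) and is the spare. The turquoise and red ones are decoys. The one in the lane fits the description, and I'll confirm it in an enlarged crop.

Run:
```python
import cv2
a=cv2.imread("pics/top0.png")[90:270,290:420]
cv2.imwrite("pics/top0c.png",cv2.resize(a,None,fx=3.3,fy=3.3,interpolation=cv2.INTER_CUBIC)[:600])
a=cv2.imread("pics/scene0.png")[160:280,200:370]
cv2.imwrite("pics/scene0c.png",cv2.resize(a,None,fx=4.5,fy=4.5,interpolation=cv2.INTER_CUBIC))
```

```text
(no output)
```

View pics/top0c.png

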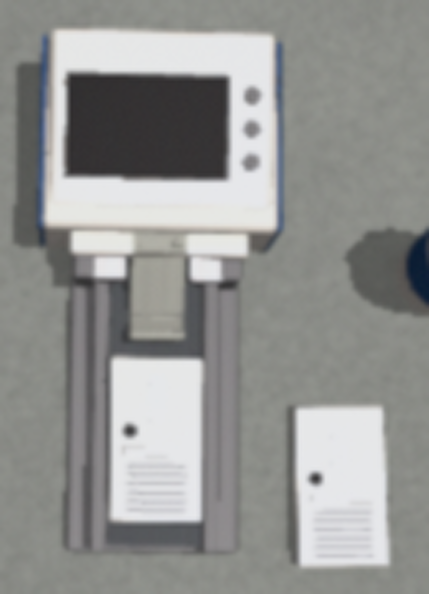

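View pics/scene0c.png

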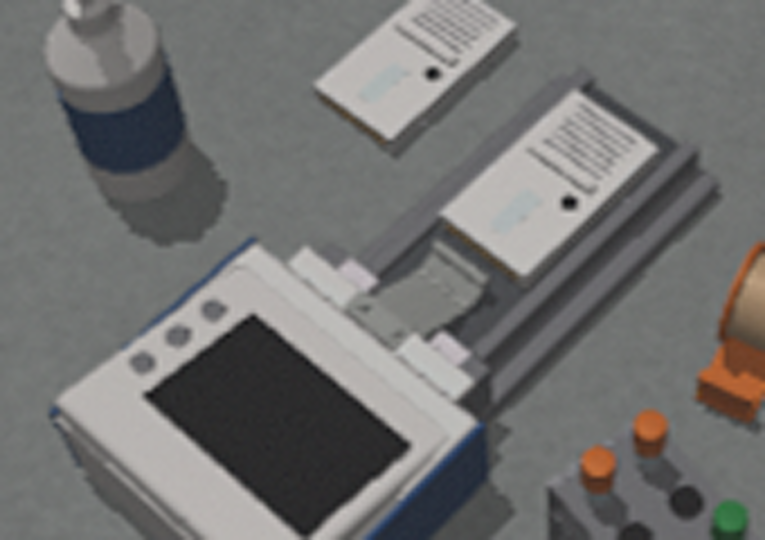

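```bash
cat > h.py <<'E'
import numpy as np
from plant import camera_params
P={n:camera_params(n) for n in("scene","top")}
def proj(n,X):
    p=P[n]; f=200/np.tan(np.radians(p["vfov"]/2)); c=np.atleast_2d(X)@np.array(p["R"]).T+p["t"]
    return c[:,:2]/c[:,2:]*f+[p["cx"],p["cy"]]
def back(n,uv,z):
    p=P[n]; f=200/np.tan(np.radians(p["vfov"]/2)); R=np.array(p["R"])
    d=R.T@np.array([(uv[0]-p["cx"])/f,(uv[1]-p["cy"])/f,1]); o=-R.T@p["t"]
    return o+d*(z-o[2])/d[2]
E
python3 - <<'E'
from h import *
from scipy.optimize import least_squares
T=lambda a:(290+a[0]/3.3,90+a[1]/3.3)
S=lambda a:(200+a[0]/4.5,160+a[1]/4.5)
b=np.array([[55,31],[55,-31],[-55,-31],[-55,31]])/1000
t=[T(a) for a in[(112,357),(203,358),(202,521),(110,521)]]
s=[S(a) for a in[(523,278),(442,218),(580,90),(658,150)]]
for n,u in(("top",t),("scene",s)):
    for c in u: print(n,back(n,c,.040).round(4))
def pts(v):
    c,q=np.cos(v[2]),np.sin(v[2]); return np.c_[b@np.array([[c,q],[-q,c]])+v[:2],np.full(4,.040)]
r=lambda v:np.r_[(proj("top",pts(v))-t).ravel(),(proj("scene",pts(v))-s).ravel()]
for rr in (r,lambda v:r(v)[:8],lambda v:r(v)[8:]):
    f=least_squares(rr,[.5,0,0]);print(f.x[:2],np.degrees(f.x[2]),f.fun.round(1))
print("analyser")
for nm,a,z in [("lane endL",(68,548),.03),("lane endR",(238,550),.03),("curlL",(130,338),.0395),("curlR",(185,340),.0395),("lane L far",(72,290),.03),("lane R far",(240,290),.03),("wall in L",(110,530),.03),("wallinR",(204,530),.03),("hous BL",(48,30),.085),("hous BR",(275,35),.085)]:
    print(nm,back("top",T(a),z).round(4))
for nm,a,z in [("curl y+",(478,295),.0395),("curl y-",(435,248),.0395),("lane end y+",(715,185),.03),("lane end y-",(585,70),.03)]:
    print(nm,back("scene",S(a),z).round(4))
E
```

```text
top [ 0.5423 -0.0222  0.04  ]
top [ 0.5419 -0.0839  0.04  ]
top [ 0.4323 -0.0822  0.04  ]
top [ 0.4322 -0.0209  0.04  ]
scene [ 0.5433 -0.0208  0.04  ]
scene [ 0.543  -0.0781  0.04  ]
scene [ 0.4306 -0.0769  0.04  ]
scene [ 0.4346 -0.0182  0.04  ]
[ 0.48727253 -0.0507942 ] -0.9142481681438948 [-0.7 -0.2 -0.6  0.1 -0.6  0.2 -0.9 -0.3  0.2 -0.1 -1.1 -1.4 -1.5 -0.5
  0.2 -0.6]
[ 0.48716184 -0.05229697] -0.6206262030690901 [-0.1 -0.1 -0.   0.   0.2  0.2 -0.1 -0.1]
[ 0.48786747 -0.04858636] -1.4175410461410147 [ 0.5  0.5 -0.6 -0.9 -0.8  0.1  0.9  0.2]
analyser
lane endL [0.4143 0.0069 0.03  ]
lane endR [ 0.4131 -0.1073  0.03  ]
curlL [ 0.5554 -0.0344  0.0395]
curlR [ 0.5543 -0.0718  0.0395]
lane L far [0.5903 0.0052 0.03  ]
lane R far [ 0.5911 -0.1111  0.03  ]
wall in L [ 0.4263 -0.0212  0.03  ]
wallinR [ 0.4264 -0.0845  0.03  ]
hous BL [0.7549 0.0219 0.085 ]
hous BR [ 0.7535 -0.1295  0.085 ]
curl y+ [ 0.5658 -0.032   0.0395]
curl y- [ 0.5591 -0.0684  0.0395]
lane end y+ [0.427  0.0159 0.03  ]
lane end y- [ 0.4119 -0.0888  0.03  ]
```

```bash
cat >> h.py <<'E'
from scipy.spatial.transform import Rotation as Ro
from plant import sensors
def st():
    s=sensors.state(); R=Ro.from_euler("xyz",s["tcp_rot"],degrees=True).as_matrix()
    print("t",round(s["clock"],2),"tcp",s["eef_pos"].round(4),"F",s["contact_force"].round(1),"gap",s["finger_gap"].round(4),"q",s["q"].round(1)); 
    return s,R
def plan(tip,yawz=None):
    s,R=st(); print(R.round(3)); tgt=np.array(tip)+[0,0,.173]
    print("shift cm",(R.T@(tgt-s["eef_pos"])*100).round(2))
    print("z dir deg",np.degrees(np.arctan2(R[1,2],R[0,2])),"y dir",np.degrees(np.arctan2(R[1,1],R[0,1])))
E
python3 - <<'E'
from h import *
plan([.455,-.0515,.08])
w=camera_params("wrist");print(-np.array(w["R"]).T@w["t"])
E
```

```text
Traceback (most recent call last):
  File "h.py", line 18, in plan
    s,R=st(); print(R.round(3)); tgt=np.array(tip)+[0,0,.173]
        ~~^^
  File "h.py", line 15, in st
    print("t",round(s["clock"],2),"tcp",s["eef_pos"].round(4),"F",s["contact_force"].round(1),"gap",s["finger_gap"].round(4),"q",s["q"].round(1));
                                                                                                    ^^^^^^^^^^^^^^^^^^^^^
AttributeError: 'float' object has no attribute 'round'
```

```bash
sed -i 's/s\["finger_gap"\].round(4)/round(s["finger_gap"],4)/' h.py
python3 - <<'E'
from h import *
plan([.455,-.0515,.08])
w=camera_params("wrist");print(-np.array(w["R"]).T@w["t"])
E
```

```text
t 0.15 tcp [ 0.245  -0.4922  0.4041] F [-0.4 -0.2 -0.2] gap 0.0855 q [-71.2  18.7 -11.1  60.3   0.   82.3]
[[-0.     0.895  0.446]
 [ 0.001  0.446 -0.895]
 [-1.     0.    -0.001]]
shift cm [ 15.16  38.43 -30.08]
z dir deg -63.54170803875582 y dir 26.458276785742687
[ 0.30842809 -0.46023324  0.37414877]
```

```bash
python3 -m jog '[[1,4,-3,5],[2,8,-6.2,10],[3,12,-9.4,15],[4,16,-12.5,20],[5,20,-15.7,25],[6,24,-18.8,27.4],[7,28,-21.9,27.4],[8,32,-25,27.4],[9,36,-28.1,27.4],[10,38.4,-30.1,27.4],[11,38.4,-30.1,27.4],[11,38.4,-30.1,27.4],[11,38.4,-30.1,27.4],[11,38.4,-30.1,27.4]]' 0 40
python3 - <<'E'
from h import *
from plant import get_image
import cv2
plan([.455,-.0515,.06])
for n in("wrist","scene","top"): cv2.imwrite(f"pics/{n}1.png",get_image(n)[:,:,::-1])
E
```

```text
clock: 1.55
eef_pos: [0.4545, -0.0528, 0.295]
tcp_rot: [-179.1, 89.9, 89.8]
contact_force: [0.2, 1.0, 0.0]
finger_gap: 0.0004
t 1.55 tcp [ 0.4545 -0.0528  0.295 ] F [0.2 1.  0. ] gap 0.0004 q [-1.590e+01  1.560e+01 -3.350e+01  4.100e+01  1.000e-01  1.652e+02]
[[ 0.     1.    -0.019]
 [ 0.001 -0.019 -1.   ]
 [-1.    -0.    -0.001]]
shift cm [ 6.2   0.05 -0.12]
z dir deg -91.08205856267226 y dir -1.0820578172030755
```

View pics/wrist1.png

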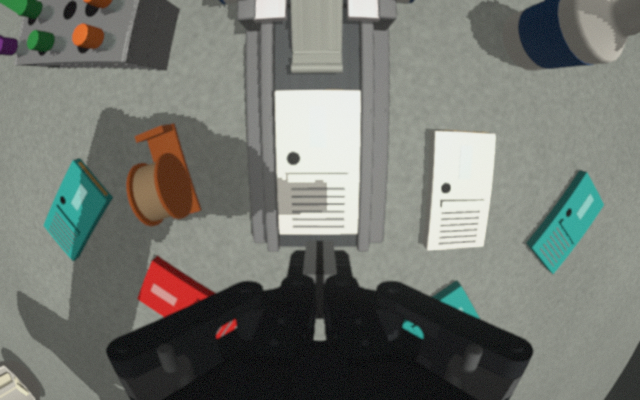

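View pics/scene1.png

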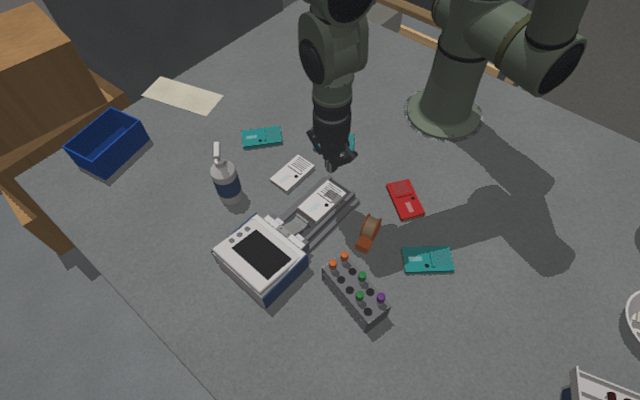

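Run:
```python
import cv2
a=cv2.imread("pics/wrist1.png")[0:270,230:410]
cv2.imwrite("pics/wrist1c.png",cv2.resize(a,None,fx=2.2,fy=2.2,interpolation=cv2.INTER_CUBIC))
```

```text
(no output)
```

View pics/wrist1c.png

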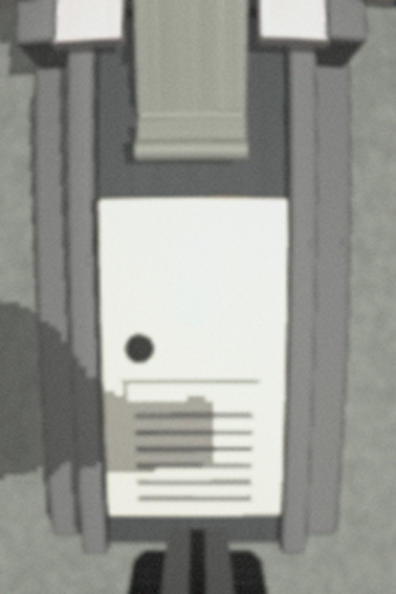

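```bash
cat >> h.py <<'E'
def wback(uv,z):
    p=camera_params("wrist"); f=200/np.tan(np.radians(p["vfov"]/2)); R=np.array(p["R"])
    d=np.array(uv)-[p["cx"],p["cy"]]; r=np.hypot(*d); th=r/f
    d=R.T@np.r_[d/r*np.sin(th),np.cos(th)]; o=-R.T@p["t"]
    return (o+d*(z-o[2])/d[2]).round(4)
E
python3 - <<'E'
from h import *
W=lambda a:(230+a[0]/2.2,a[1]/2.2)
for n,a,z in [("noseL",(99,199),.04),("noseR",(288,198),.04),("tailR",(281,516),.04),("tailL",(108,515),.04),("ridgeL",(124,381),.044),("ridgeR",(259,381),.044),
 ("curlL",(135,157),.0395),("curlR",(248,157),.0395),("wallL",(84,552),.03),("wallR",(306,551),.03),("wall innerL",(107,551),.03),("innerR",(282,551),.03),("innerLfar",(96,60),.03),("innerRfar",(289,60),.03)]:
    print(n,wback(W(a),z))
E
```

```text
noseL [ 0.5434 -0.0222  0.04  ]
noseR [ 0.5426 -0.0838  0.04  ]
tailR [ 0.4321 -0.0823  0.04  ]
tailL [ 0.4336 -0.0203  0.04  ]
ridgeL [ 0.4829 -0.0289  0.044 ]
ridgeR [ 0.482  -0.0736  0.044 ]
curlL [ 0.557  -0.0342  0.0395]
curlR [ 0.5563 -0.071   0.0395]
wallL [ 0.4141 -0.0084  0.03  ]
wallR [ 0.413  -0.0937  0.03  ]
wall innerL [ 0.4145 -0.0174  0.03  ]
innerR [ 0.4134 -0.0843  0.03  ]
innerLfar [ 0.5943 -0.0205  0.03  ]
innerRfar [ 0.593  -0.0866  0.03  ]
```

```bash
python3 -m jog '[[2,0.65,-0.1,0],[4,0.65,-0.1,0],[6,0.65,-0.1,0],[7,0.65,-0.1,0],[7.4,0.65,-0.1,0],[7.6,0.65,-0.1,0],[7.6,0.65,-0.1,0],[7.6,0.65,-0.1,0]]'
python3 - <<'E'
from h import *
from plant import get_image
import cv2
plan([.461,-.0518,.04])
cv2.imwrite("pics/wrist2.png",get_image("wrist")[:,:,::-1])
a=get_image("scene")[120:260,220:400,::-1]
cv2.imwrite("pics/scene2.png",cv2.resize(a,None,fx=4,fy=4,interpolation=cv2.INTER_CUBIC))
E
```

```text
clock: 2.5
eef_pos: [0.4615, -0.0518, 0.2198]
tcp_rot: [109.7, 89.9, 18.7]
contact_force: [0.3, 0.3, -0.4]
finger_gap: -0.0002
t 2.5 tcp [ 0.4615 -0.0518  0.2198] F [ 0.3  0.3 -0.4] gap -0.0002 q [-1.550e+01  2.260e+01 -3.720e+01  3.010e+01  1.000e-01  1.655e+02]
[[ 0.002  1.    -0.019]
 [ 0.001 -0.019 -1.   ]
 [-1.     0.002 -0.001]]
shift cm [ 0.68 -0.05 -0.  ]
z dir deg -91.0797785440496 y dir -1.079842648534513
```

View pics/wrist2.png

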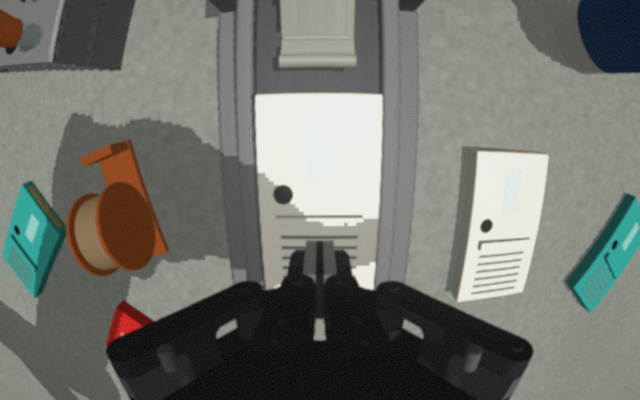

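View pics/scene2.png

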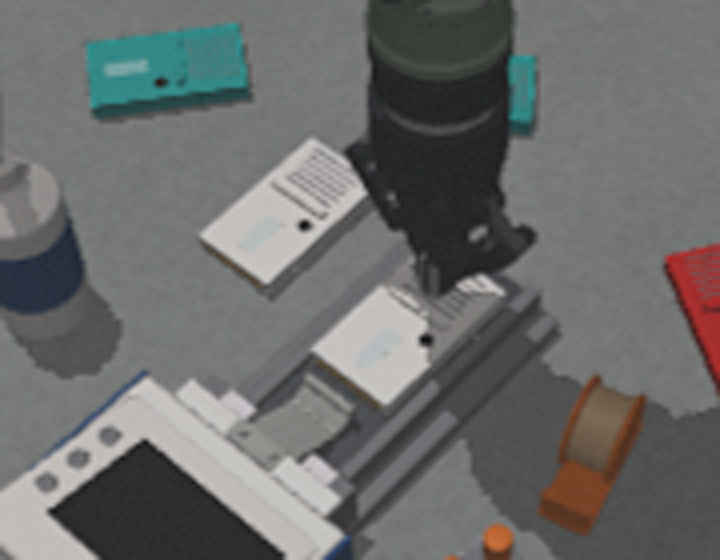

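The closed fingertips (wrist view about 320,245; scene about 430,285) stand over the ribbed area behind the ridge line and are centred in the lane. Next I press down gently.

```bash
python3 -m jog '[[0.3,0,0,0],[0.6,0,0,0],[0.8,0,0,0],[1.0,0,0,0],[1.1,0,0,0],[1.1,0,0,0],[1.1,0,0,0]]'
```

```text
clock: 3.3
eef_pos: [0.4617, -0.0518, 0.2092]
tcp_rot: [100.9, 89.9, 9.8]
contact_force: [-1.6, 0.4, 8.0]
finger_gap: -0.0
```

```bash
python3 -m jog '[[0.1,0,0,0],[0.2,0,0,0],[0.3,0,0,0],[0.33,0,0,0],[0.33,0,0,0]]'
```

```text
clock: 3.8
eef_pos: [0.4617, -0.0518, 0.2064]
tcp_rot: [96.7, 89.9, 5.7]
contact_force: [-1.9, 1.0, 10.6]
finger_gap: -0.0001
```

```bash
python3 -m jog '[[0.05,0.2,0,0],[0.05,0.5,0,0],[0.05,0.8,0,0],[0.05,1.1,0,0],[0.05,1.4,0,0],[0.05,1.4,0,0]]'
python3 - <<'E'
from h import *
from plant import get_image
import cv2
plan([.461,-.0518,.04])
cv2.imwrite("pics/wrist3.png",get_image("wrist")[:,:,::-1])
a=get_image("scene")[120:260,220:400,::-1]
cv2.imwrite("pics/scene3.png",cv2.resize(a,None,fx=4,fy=4,interpolation=cv2.INTER_CUBIC))
E
```

```text
clock: 4.4
eef_pos: [0.4754, -0.052, 0.2064]
tcp_rot: [86.3, 89.9, -4.7]
contact_force: [-4.2, -0.4, 11.1]
finger_gap: -0.0002
t 4.4 tcp [ 0.4754 -0.052   0.2064] F [-4.2 -0.4 11.1] gap -0.0002 q [-15.1  25.  -35.9  29.    0.  166. ]
[[ 0.002  1.    -0.019]
 [-0.    -0.019 -1.   ]
 [-1.     0.002  0.   ]]
shift cm [-0.66 -1.44  0.01]
z dir deg -91.06101935097509 y dir -1.0610110698083195
```

View pics/wrist3.png

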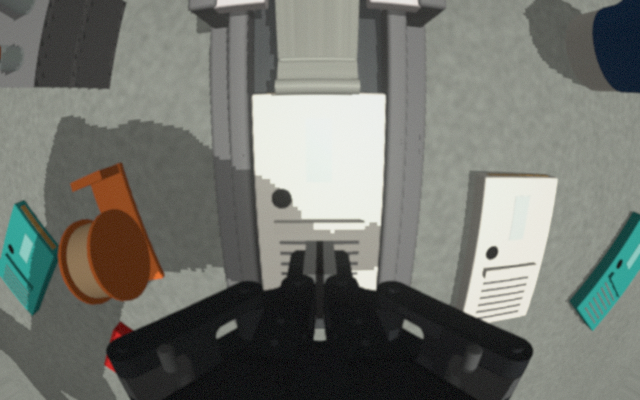

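View pics/scene3.png

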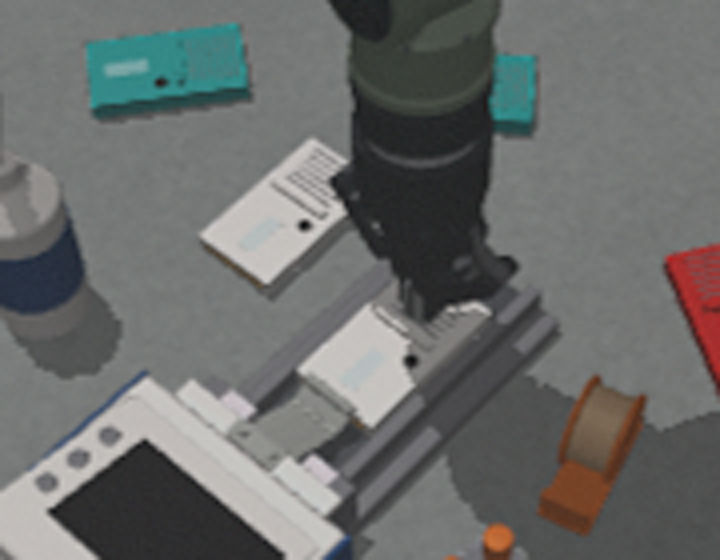

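The cartridge is moving with the finger. Its nose (wrist about 320,94; scene about 330,390) is just reaching the curl. I press slightly deeper and go on.

```bash
python3 -m jog '[[0.05,0.2,0,0],[0.06,0.5,0,0],[0.06,0.8,0,0],[0.06,1.1,0,0],[0.06,1.4,0,0],[0.06,1.7,0,0],[0.06,1.9,0,0],[0.06,1.9,0,0]]'
python3 - <<'E'
from h import *
from plant import get_image
import cv2
plan([.461,-.0518,.04])
cv2.imwrite("pics/wrist4.png",get_image("wrist")[:,:,::-1])
a=get_image("scene")[120:260,220:400,::-1]
cv2.imwrite("pics/scene4.png",cv2.resize(a,None,fx=4,fy=4,interpolation=cv2.INTER_CUBIC))
E
```

```text
clock: 5.3
eef_pos: [0.492, -0.052, 0.2054]
tcp_rot: [-85.4, 89.7, -176.4]
contact_force: [-8.1, 0.1, 9.0]
finger_gap: -0.0002
t 5.3 tcp [ 0.492  -0.052   0.2054] F [-8.1  0.1  9. ] gap -0.0002 q [-1.460e+01  2.660e+01 -3.320e+01  3.050e+01 -1.000e-01  1.665e+02]
[[-0.005  1.    -0.019]
 [-0.    -0.019 -1.   ]
 [-1.    -0.005  0.   ]]
shift cm [-0.74 -3.1   0.03]
z dir deg -91.06989011365987 y dir -1.0699939904512257
```

View pics/wrist4.png

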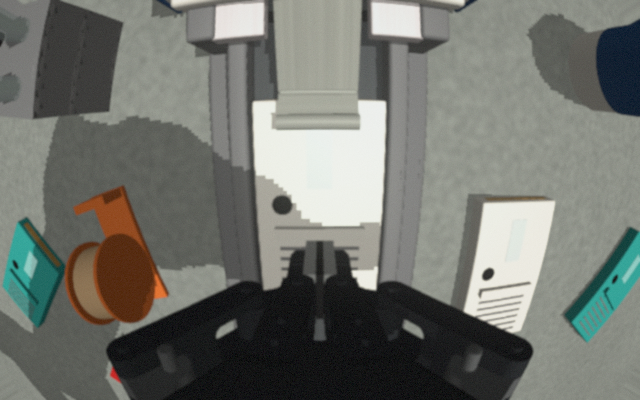

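View pics/scene4.png

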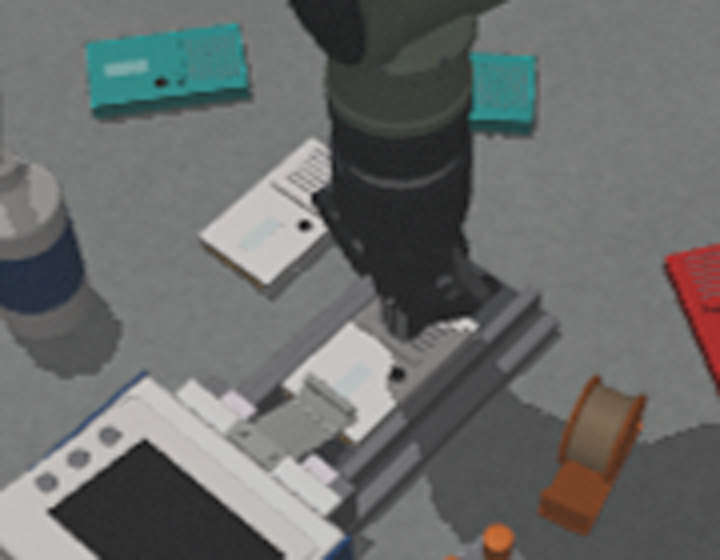

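```bash
python3 -m jog '[[0.03,0.4,0,0],[0.03,0.7,0,0],[0.03,1.0,0,0],[0.03,1.3,0,0],[0.03,1.6,0,0],[0.03,1.9,0,0],[0.03,2.2,0,0],[0.03,2.5,0,0],[0.03,2.5,0,0]]'
python3 - <<'E'
from h import *
from plant import get_image
import cv2
plan([.461,-.0518,.04])
cv2.imwrite("pics/wrist5.png",get_image("wrist")[:,:,::-1])
E
```

```text
clock: 6.3
eef_pos: [0.5098, -0.0517, 0.2053]
tcp_rot: [-87.7, 88.8, -178.8]
contact_force: [-13.1, -0.5, 18.4]
finger_gap: -0.0
t 6.3 tcp [ 0.5098 -0.0517  0.2053] F [-13.1  -0.5  18.4] gap -0.0 q [-14.   28.3 -30.   32.9  -0.3 167.1]
[[-0.022  1.    -0.019]
 [-0.    -0.019 -1.   ]
 [-1.    -0.021  0.001]]
shift cm [-0.66 -4.89  0.11]
z dir deg -91.10710380546516 y dir -1.1081509064866781
```

View pics/wrist5.png

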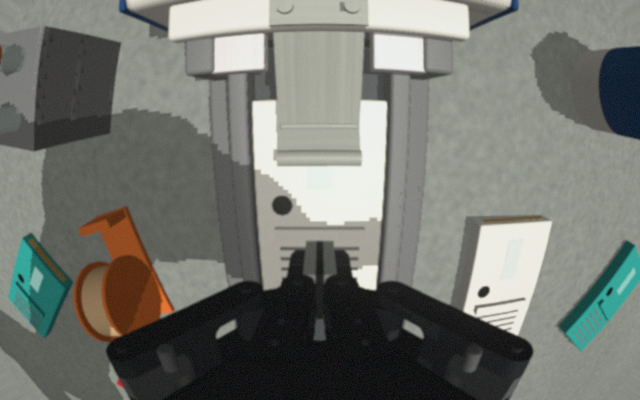

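```bash
python3 -m jog '[[-0.04,0.4,0,0],[-0.05,0.7,0,0],[-0.06,1.0,0,0],[-0.06,1.3,0,0],[-0.07,1.6,0,0],[-0.08,1.9,0,0],[-0.08,2.0,0,0]]'
python3 - <<'E'
from h import *
from plant import get_image
import cv2
plan([.461,-.0518,.04])
cv2.imwrite("pics/wrist6.png",get_image("wrist")[:,:,::-1])
E
```

```text
clock: 7.05
eef_pos: [0.5293, -0.0519, 0.2054]
tcp_rot: [-88.6, 88.7, -179.7]
contact_force: [-9.6, 0.5, 11.5]
finger_gap: 0.0002
t 7.05 tcp [ 0.5293 -0.0519  0.2054] F [-9.6  0.5 11.5] gap 0.0002 q [-13.5  29.9 -26.9  34.5  -0.3 167.6]
[[-0.023  1.    -0.019]
 [-0.    -0.019 -1.   ]
 [-1.    -0.023  0.001]]
shift cm [-0.6  -6.85  0.12]
z dir deg -91.09959831254692 y dir -1.1003352351442177
```

View pics/wrist6.png

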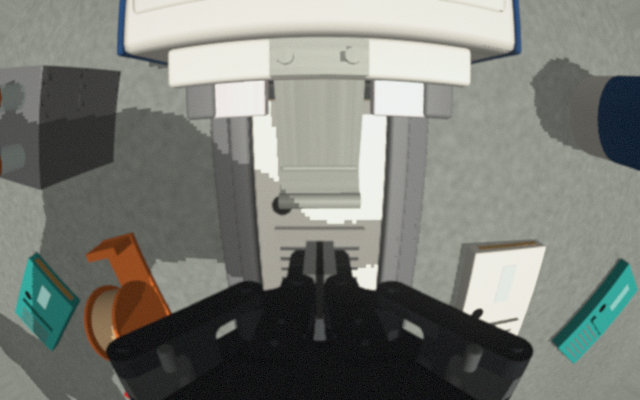

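```bash
python3 -m jog '[[-0.01,0.4,0,0],[-0.02,0.6,0,0],[-0.02,0.8,0,0],[-0.02,0.9,0,0],[-0.02,0.9,0,0]]'
python3 - <<'E'
from h import *
from plant import get_image
import cv2
plan([.461,-.0518,.04])
im=get_image("wrist")[:,:,::-1]
cv2.imwrite("pics/wrist7.png",cv2.resize(im[60:300,200:440],None,fx=2.4,fy=2.4,interpolation=cv2.INTER_CUBIC))
E
```

```text
clock: 7.6
eef_pos: [0.5359, -0.0518, 0.2054]
tcp_rot: [-88.3, 88.3, -179.4]
contact_force: [-10.0, -0.1, 13.7]
finger_gap: -0.0001
t 7.6 tcp [ 0.5359 -0.0518  0.2054] F [-10.   -0.1  13.7] gap -0.0001 q [-13.3  30.5 -25.7  35.4  -0.4 167.8]
[[-0.03   0.999 -0.019]
 [-0.    -0.019 -1.   ]
 [-1.    -0.03   0.001]]
shift cm [-0.54 -7.51  0.15]
z dir deg -91.10712952238029 y dir -1.1086222897205364
```

View pics/wrist7.png

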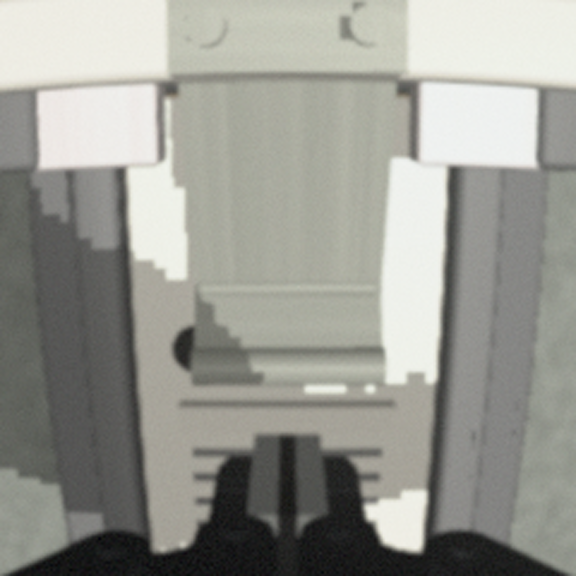

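Run:
```python
from h import *
W=lambda a:(200+a[0]/2.4,60+a[1]/2.4)
print("ridge",wback(W((288,404)),.036),"home ridge front ~.548; curl",wback(W((288,384)),.042))
print("rib",wback(W((200,452)),.032), "rail front", wback(W((100,167)),.0445), "tips",wback(W((288,436)),.033))
```

```text
ridge [ 0.5476 -0.0524  0.036 ] home ridge front ~.548; curl [ 0.5543 -0.0525  0.042 ]
rib [ 0.5351 -0.0335  0.032 ] rail front [ 0.5965 -0.0202  0.0445] tips [ 0.5391 -0.0523  0.033 ]
```

```bash
python3 -m jog '[[-0.01,0.3,0,0],[-0.01,0.45,0,0],[-0.01,0.6,0,0],[-0.01,0.7,0,0],[-0.01,0.7,0,0]]'
python3 - <<'E'
from h import *
from plant import get_image
import cv2
plan([.461,-.0518,.04])
im=get_image("wrist")[:,:,::-1]
cv2.imwrite("pics/wrist8.png",cv2.resize(im[60:300,200:440],None,fx=2.4,fy=2.4,interpolation=cv2.INTER_CUBIC))
E
```

```text
clock: 8.15
eef_pos: [0.5402, -0.0516, 0.2053]
tcp_rot: [-87.8, 87.9, -178.9]
contact_force: [-10.6, -0.4, 14.2]
finger_gap: -0.0002
t 8.15 tcp [ 0.5402 -0.0516  0.2053] F [-10.6  -0.4  14.2] gap -0.0002 q [-13.1  31.  -24.7  36.3  -0.5 168. ]
[[-0.037  0.999 -0.019]
 [-0.001 -0.019 -1.   ]
 [-0.999 -0.037  0.001]]
shift cm [-0.48 -7.95  0.17]
z dir deg -91.11299799964588 y dir -1.115906523270832
```

View pics/wrist8.png

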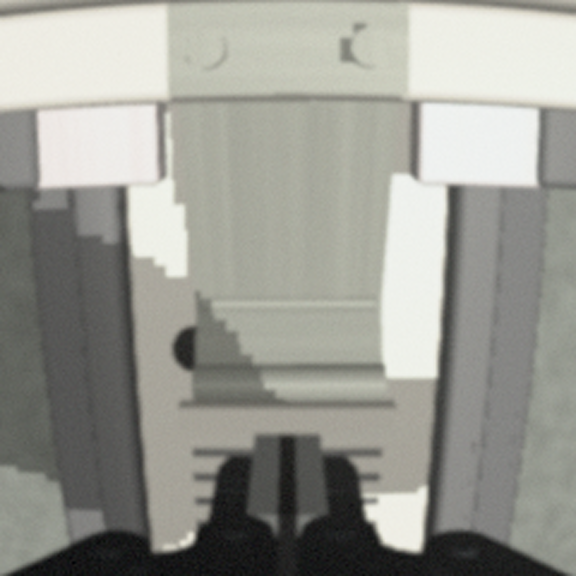

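```bash
python3 - <<'E'
from h import *
W=lambda a:(200+a[0]/2.4,60+a[1]/2.4)
print("ridge",wback(W((288,404)),.036),"curl",wback(W((288,402)),.042),"rail front", wback(W((100,187)),.0445))
E
python3 -m jog '[[-0.01,0.3,0,0],[-0.02,0.5,0,0],[-0.02,0.7,0,0],[-0.02,0.7,0,0]]'
python3 - <<'E'
from h import *
from plant import get_image
import cv2
plan([.461,-.0518,.04])
im=get_image("wrist")[:,:,::-1]
cv2.imwrite("pics/wrist9.png",cv2.resize(im[60:300,200:440],None,fx=2.4,fy=2.4,interpolation=cv2.INTER_CUBIC))
E
```

```text
ridge [ 0.5509 -0.0523  0.036 ] curl [ 0.5539 -0.0524  0.042 ] rail front [ 0.5962 -0.02    0.0445]
clock: 8.6
eef_pos: [0.5426, -0.0514, 0.2053]
tcp_rot: [-86.9, 87.2, -178.0]
contact_force: [-17.3, -0.3, 21.9]
finger_gap: 0.0002
t 8.6 tcp [ 0.5426 -0.0514  0.2053] F [-17.3  -0.3  21.9] gap 0.0002 q [-13.   31.5 -23.9  37.3  -0.7 168.1]
[[-0.049  0.999 -0.02 ]
 [-0.002 -0.02  -1.   ]
 [-0.999 -0.049  0.003]]
shift cm [-0.37 -8.18  0.2 ]
z dir deg -91.12629131697346 y dir -1.1337483341233572
```

View pics/wrist9.png

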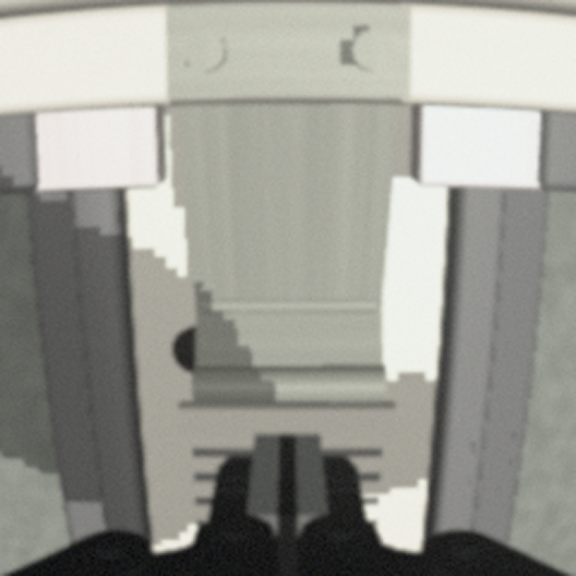

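```bash
python3 -m jog '[[-0.2,0.3,0,0],[-0.5,0.3,0,0],[-1,0.1,0,0],[-2,-0.1,0,0],[-4,-0.3,0,0],[-7,-0.5,0,0],[-10,-1,0,0],[-12,-2,0,0],[-12,-2,0,0],[-12,-2,0,0]]'
python3 - <<'E'
from h import *
from plant import get_image
import cv2
plan([.461,-.0518,.04])
im=get_image("wrist")[:,:,::-1]
cv2.imwrite("pics/wrist10.png",cv2.resize(im[60:330,200:440],None,fx=2.2,fy=2.2,interpolation=cv2.INTER_CUBIC))
im=get_image("scene")[120:260,200:380,::-1]
cv2.imwrite("pics/scene10.png",cv2.resize(im,None,fx=4,fy=4,interpolation=cv2.INTER_CUBIC))
E
```

```text
clock: 9.65
eef_pos: [0.5288, -0.0509, 0.3268]
tcp_rot: [-86.4, 87.3, -177.5]
contact_force: [-0.2, 0.0, 0.1]
finger_gap: -0.0
t 9.65 tcp [ 0.5288 -0.0509  0.3268] F [-0.2  0.   0.1] gap -0.0 q [-13.3  21.7 -18.9  52.   -0.7 167.9]
[[-0.047  0.999 -0.02 ]
 [-0.002 -0.02  -1.   ]
 [-0.999 -0.047  0.003]]
shift cm [11.68 -6.24  0.19]
z dir deg -91.12676350550612 y dir -1.1346003179529525
```

View pics/wrist10.png

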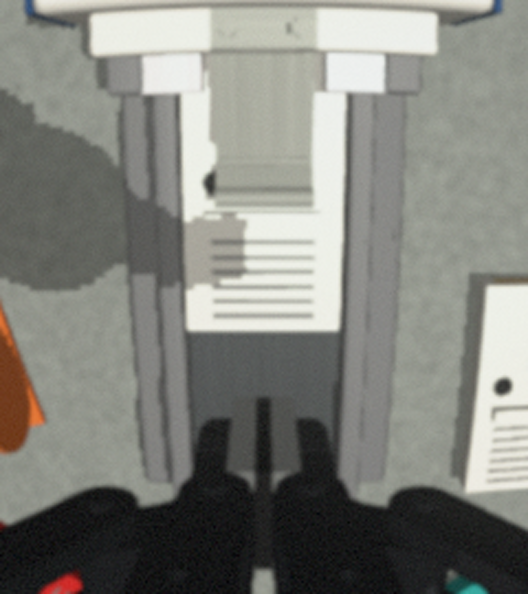

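View pics/scene10.png

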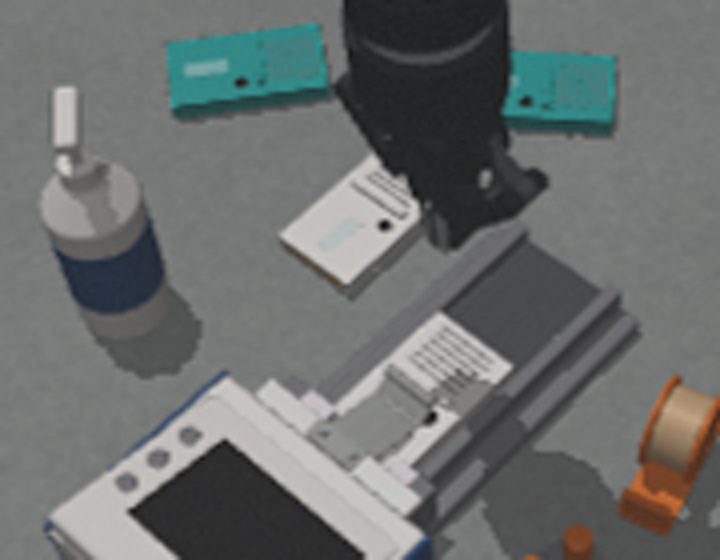

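Run:
```python
from h import *
W=lambda a:(200+a[0]/2.2,60+a[1]/2.2)
for n,a,z in[("tailL",(187,331),.0365),("tailR",(339,331),.0365),("wallL",(158,482),.03),("wallR",(370,482),.03),("ridge",(262,212),.0405)]: print(n,wback(W(a),z))
S=lambda a:(200+a[0]/4,120+a[1]/4)
print(back("scene",S((440,312)),.0365),back("scene",S((512,367)),.0365))
```

```text
tailL [ 0.5012 -0.0206  0.0365]
tailR [ 0.5    -0.0818  0.0365]
wallL [ 0.4246 -0.0014  0.03  ]
wallR [ 0.4225 -0.099   0.03  ]
ridge [ 0.5497 -0.0517  0.0405]
[ 0.50042018 -0.07842863  0.0365    ] [ 0.50254325 -0.019177    0.0365    ]
```

```bash
python3 -c "
from plant import close_job
print(close_job())"
```

```text
the job is handed in; nothing more can be done
None
```

I loaded the lane cartridge and handed the job in at about 9.8 s; no verdict was reported. With the closed fingertips on its ribbed area I pressed it down about 7 mm at around 10.6 N. I then slid it under the leaf spring until the push force rose from about 10 to 17 N with the cartridge no longer moving, which I took as the end stop. After that I lifted the hand straight off.

**Last checks:**
- **Cartridge position:** its tail measured x ≈ 0.501 m, so it had moved about 68 mm. That puts its origin at about -0.045 m in the analyser frame (home is -0.046 m, and my estimate is good to about 2 mm). It looks straight in the lane, with the nose under the keeper rails and the leaf resting on it.
- **Hand:** the wrist force read about 0 N, with the fingertips more than 10 cm clear of the cartridge.
- **Other items:** the spare, tape and pump bottle look unmoved in the last pictures. I did not measure them. The rack was mostly out of view there, but I never went near it.

**Disagreements and limits:**
- The scene and top cameras differed by about 4 mm in y at the start; the wrist camera agreed with the top camera.
- The cartridge slipped about 3 mm under the finger as it went under the curl, without harm.
- The tool tilted up to about 3° under the push load.
- I could not read the tray and leaf joints directly, so their values are inferred from the forces and pictures.

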